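Engage the magnet on a bead separator

TASK

The tube carriage of the magnetic bead separator is held off its magnet bar by an eccentric cam. First push the cam's lever round with the fingertips until the cam's low point faces the carriage's roller (lever on the yellow line, by its stop pin), and only then push the carriage forward until it is fully home at the magnet bar, with its four tubes still standing in their pockets. Push only: do not grip the lever or the carriage, lift nothing, and leave the other things on the bench where they are.

Things in the scene. Friction and masses are not known exactly. Their poses are not given: they have to be found in the camera images.
- separator: Fixed separator. Origin on the bench on the slide's centre line; x = forward (the way the carriage is pushed, away from the robot), y = left, z up. Grey base plate 12 mm thick, x -130 to 75, y -95 to 185 mm; black magnet bar x 27 to 50, y -83 to 83 mm, top 65 mm up; cam at the left. Stop pin (8 mm thick, top 60 mm up) at x 34, y 112 mm; yellow line on the plate straight ahead (+x) of the cam axis.
- carriage (a joint): Travel of the orange tube carriage along the separator's x, m: 0 = fully back (its start), 0.035 = fully home at the magnet bar, a hard stop. Drags at about 3 N, stays where left. Bed 90 x 150 mm, top 28 mm above the bench; six tube pockets in a row at its front (rims 60 mm up), push plate at the rear, follower roller on an arm at the left.
- push_face (a point): Middle of the rear (robot-side) face of the carriage's upright push plate, 51 mm above the bench. The plate is 80 mm wide, 8 mm thick and spans 28 to 74 mm above the bench; free space behind it. Push here along the separator's +x. Moves with the carriage.
- roller (a point): Centre of the steel follower roller (16 mm diameter, 14 to 30 mm above the bench), on an arm 130 mm to the left of the carriage's centre line, straight behind the cam. Moves with the carriage.
- cam (a joint): Angle of the brass cam, rad: 0 = low point to the roller, lever straight ahead (separator +x) over the yellow line; grows anticlockwise from above (1.57: lever points left; 3.14: back, cam fully high). Starts at 2.0 to 2.75; the stop pin ends it at -0.15. Stiff, about 0.2 N m, stays where left. Raised, it blocks the roller after 6 to 17 mm of travel; within 0.4 of 0 the roller passes freely.
- cam_axis (a point): Point on the cam's upright pivot axis at mid-height of the lever, 52 mm above the bench. Disc below: 56 mm diameter, pivot 16 mm off its centre, 15 to 27 mm above the bench.
- lever_mid (a point): Point in the lever's middle, 60 mm out from the cam axis, 52 mm above the bench; x out along the lever, y square to its flat sides (press on the +y side to lower the cam angle), z up. Lever: upright flat bar 80 mm long from the axis, 8 mm thick, 41 to 63 mm above the bench, red ball 22 mm in diameter centred 85 mm out; points the same way as the cam's lobe.
- tube1: Capped sample tube with a blue cap, 16 mm diameter (cap 19 mm), 60 mm tall, loose in a pocket of the carriage; cap top 90 mm above the bench. Origin at the centre of its underside, z along the tube; underside 30 mm above the bench.
- tube2: Capped sample tube with a green cap, 16 mm diameter (cap 19 mm), 60 mm tall, loose in a pocket of the carriage; cap top 90 mm above the bench. Origin at the centre of its underside, z along the tube; underside 30 mm above the bench.
- tube3: Capped sample tube with a yellow cap, 16 mm diameter (cap 19 mm), 60 mm tall, loose in a pocket of the carriage; cap top 90 mm above the bench. Origin at the centre of its underside, z along the tube; underside 30 mm above the bench.
- tube4: Capped sample tube with a red cap, 16 mm diameter (cap 19 mm), 60 mm tall, loose in a pocket of the carriage; cap top 90 mm above the bench. Origin at the centre of its underside, z along the tube; underside 30 mm above the bench.
- tip_box: Orange pipette-tip box with clear lid, 127.5 x 85.5 x 70 mm, loose on the bench near the separator (far side or right). Origin at the centre of its underside. Leave alone.
- well_plate: White 96-well plate, 127.5 x 85.5 x 14.5 mm, loose on the bench near the separator (far side or right). Origin at the centre of its underside. Leave alone.
- tube_rack: Yellow-green tube rack 200 x 80 x 26 mm (tube caps to 40 mm), loose on the bench left of the separator. Origin at the centre of its underside. Leave alone.
- marker: Grey and blue marker pen lying on the bench on the robot's side of the separator, 138 mm long, 15 mm high. Origin at the centre of its underside, x along it. Leave alone.
Things that resemble listed ones, but are neither listed nor needed, are in the scene too. What is shaped like the tube2 but pink or purple is not meant.

How it is judged:
On the way, in this order (a step that is already met when the one before it is completed fails the run):
1. the cam is turned to its low point with the carriage still back (value of joint cam between -0.4 and 0.4 rad and value of joint carriage below 0.008 m), for 0.2 s.
2. the carriage is pushed fully home (value of joint cam between -0.4 and 0.4 rad and value of joint carriage above 0.032 m), for 0.2 s.
At the end, for the whole second after the job is handed in: The cam is at its low point (within 0.4 rad), the carriage is fully home (within 3 mm of its stop) and still, all four tubes stand in their pockets (tilt under 0.25 rad, not raised by 5 mm), and the tip box, well plate, tube rack and marker are within 20 mm of where they were (all of step 2 and velocity of joint carriage below 0.01 m/s and velocity of joint cam between -0.05 and 0.05 rad/s and angle between each of tube1, tube2, tube3, tube4's own z axis and vertical below 0.25 rad and height (world z) of each of tube1, tube2, tube3, tube4 below 0.0365 m and x of each of tube1, tube2, tube3, tube4 in the frame of push_face above 0.06 m and distance of each of tip_box, well_plate, tube_rack, marker from where it was at the start of the episode below 0.02 m); the robot touches nothing.
It fails at once if the carriage is pushed on (8 mm or more) while the cam is still raised (value of joint cam above 0.5 rad and value of joint carriage above 0.008 m).
It fails at once if a tube is lifted or tipped in its pocket (height (world z) of any of tube1, tube2, tube3, tube4 above 0.045 m or angle between any of tube1, tube2, tube3, tube4's own z axis and vertical above 0.4 rad).
It fails at once if something else on the bench is lifted or shoved by more than 25 mm (distance of any of tip_box, well_plate, tube_rack, marker from where it was at the start of the episode above 0.025 m or height (world z) of any of tip_box, well_plate, tube_rack, marker above 0.012 m).
It fails at once if the lever is gripped between the fingers (y of the grasp point in the frame of lever_mid between -0.004 and 0.004 m and x of the grasp point in the frame of lever_mid between -0.055 and 0.04 m and z of the grasp point in the frame of lever_mid between -0.02 and 0.026 m and contact force between the fingers and separator above 2 N).
It fails at once if the carriage's push plate is gripped between the fingers (x of the grasp point in the frame of push_face between 0 and 0.008 m and y of the grasp point in the frame of push_face between -0.045 and 0.045 m and z of the grasp point in the frame of push_face between -0.03 and 0.038 m and contact force between the fingers and separator above 2 N).
It also fails if it takes over 45 s, if anything falls off the work surface, if the arm or the gripper's body presses on something with over 40 N, if the wrist force passes 120 N, or if a joint passes its speed limit or range.

ROBOT

A 6-joint arm with a two-finger parallel gripper is mounted at the origin on the work surface. World frame = base frame: x ahead of the robot, y to its left, z up, the work surface at z = 0. Lengths are in m, angles in rad, forces in N, time in s.
With the tool pointing down it reaches from about 0.35 to 0.85 m from the base axis. Payload 8.1 kg.
Tool frame: the origin (TCP) lies on the mounting face of the last link; the fingertips stand 186 mm ahead of it and the grasp point (between the pads) lies 167 mm ahead of it; z points along the fingers, y is the line along which they close (so a half turn about z gives the same grasp; the last joint's range is limited). The gripper opens to 93 mm and grips with 3 to 60 N. Pads are 15 mm wide; open, the fingers measure 128 mm over their backs; the gripper's body (75 mm by 188 mm) begins 65 mm behind the grasp point.
Start: joints at [1.161, 0.13, 1.488, -0, 1.523, -0.085], TCP at [0.191, 0.569, 0.405] pointing down, gripper open.
Joint ranges: [-2.96, 2.96], [-0.89, 2.26], [0.02, 2.5], [-1.34, 4.48], [0, 2.73], [-2.66, 2.66]. Speed limits (rad/s): [2.39, 2.39, 2.79, 3.14, 3.14, 3.14].

INTERFACE

Orientations are given as a rotation vector (axis times angle).
In Python, from plant import read_state, read_camera, camera_params, close_job gives the robot as it stands. The module is installed in compiled form; this text tells all that it offers.
- The arm moves only by the tool servo_tool, never from a script. Its argument "increments" is a list of rows, each an object with "slide": the shift along the tool's x, y, z in mm, a list of three; "dr": the turn, a rotation vector about the tool's x, y, z in rad, a list of three; "jaw": the closure, from 0 (fully open) to 1 (shut). In form: [{"slide": [x, y, z], "dr": [ax, ay, az], "jaw": jaw}, ...]. A call has 1 to 20 rows; each row is the pose to reach, as a shift and turn from the pose commanded when the call began, along the tool's axes at that moment; what a row does not reach only later rows make up. A row lasts 1/10 s, in which the tool goes at most 50 mm and 8.59 degrees, less where a joint would pass 70% of its speed; a pose out of reach is approached as far as the arm can. A call with a gripper value outside its range is refused whole. The fingers move at their own pace and stop on an object; "force" is the grip in N (left out, the last holds). Time passes only in rows, so rows that repeat a pose let the fingers close. It gives the time, the measured TCP pose, the force, the opening and the grip force at its end, in the units of the state.
- read_state(): the state, without advancing time (a new reading comes with each control period).
- read_camera(name): name is "scene" or "top"; returns (picture, depth): 480x640x3 uint8, red, green, blue; 480x640 float32, m along the optical axis (not along the pixel's ray), 0 where there is no reading.
- camera_params(name): a dict with "fx", "fy", "cx", "cy" (pixels), "rvec" (rotation vector, rad) and "tvec" (3), from world to camera coordinates, as OpenCV has them. Camera axes: x right, y down, z forward; pixel columns grow to the right and rows downward; lengths in m; the calibration is good to about 2 mm. A picture is of the moment at which its call begins. camera_params takes no time and is no camera call.
- close_job(): hands the job in; it is judged then, once.
The state is a dict: "t": time; "q": joint angles; "dq": joint speeds; "joint_torque": joint torques, N m; "tool_pos": TCP position; "orientation": TCP orientation; "force": force on the tool from outside, world axes, zero at the start; "wrist_torque": the same for the moment, N m; "opening": finger opening in m; "gripper_force": force on a finger pad.
Only numpy, scipy, OpenCV 4.12 (cv2) and the standard library are available. Lean on these libraries where they do the work, as an engineer would, in place of code of your own. Each camera call takes 0.05 s, during which the arm holds its last target. There are 200 camera calls.

## Working session

There is one attempt and no reset: what is moved stays moved. The work goes in short steps, Python scripts to look and compute and a tool call to move; the robot and the scene stay as the last step left them, time stands still between calls to the robot, and variables do not carry over. Pictures are saved under pics/ and viewed, at most 10 in all, crops included, and the job is handed in when it is done.

Besides the shell and the picture viewer there is one more tool, called after "Request:" as name([rows], argument=value, ...), one row to a line, values as JSON. servo_tool: Moves the arm, as the interface text tells. Its arguments: {"type":"object","properties":{"increments":{"type":"array"},"force":{"type":"number"}},"required":["increments"]}

```bash
mkdir -p pics; cat > h.py <<'E'
import numpy as np, cv2
from plant import *
def cam(n):
    p=camera_params(n);K=np.array([[p['fx'],0,p['cx']],[0,p['fy'],p['cy']],[0,0,1]]);R=cv2.Rodrigues(np.array(p['rvec'],float))[0];return K,R,np.array(p['tvec'],float).ravel()
def onplane(n,uv,z):
    K,R,t=cam(n);c=-R.T@t;d=R.T@np.linalg.inv(K)@np.array([uv[0],uv[1],1.]);return c+d*(z-c[2])/d[2]
def cloud(n,depth):
    K,R,t=cam(n);v,u=np.mgrid[0:480,0:640];P=np.stack([(u-K[0,2])/K[0,0]*depth,(v-K[1,2])/K[1,1]*depth,depth],-1);return (P-t)@R
def proj(n,X):
    K,R,t=cam(n);x=K@(R@np.array(X,float)+t);return x[:2]/x[2]
E
python3 - <<'E'
from h import *
for n in("scene","top"):
    im,d=read_camera(n);cv2.imwrite(f"pics/{n}0.png",im[:,:,::-1]);np.savez(f"{n}0.npz",im=im,d=d)
    K,R,t=cam(n);print(n,K[0,0],-R.T@t)
print(read_state())
E
```

```text
scene 527.2286256001655 [1.06612383 0.45047986 0.72289866]
top 491.01400990900015 [0.48116107 0.0619956  0.93346458]
{'t': 0.1, 'q': array([ 1.16063282e+00,  1.31097714e-01,  1.48916706e+00,  2.71285050e-05,
        1.52299432e+00, -8.53706652e-02]), 'dq': array([-0.00115384, -0.00238541, -0.00299546, -0.00038759,  0.00115965,
        0.00028536]), 'joint_torque': array([ 7.76206634e-04, -5.61346507e+01, -4.93091011e+01,  7.70457624e-02,
        2.91934214e-02, -3.68363806e-05]), 'tool_pos': array([0.19134365, 0.56845814, 0.4037867 ]), 'orientation': array([-5.07875438e-01, -3.09982707e+00,  2.52692105e-03]), 'force': array([0.01359527, 0.29982471, 0.65764398]), 'wrist_torque': array([0.0082487 , 0.02825509, 0.00516864]), 'gripper_force': 0.0, 'opening': 0.09343209141273487}
```

View pics/top0.png

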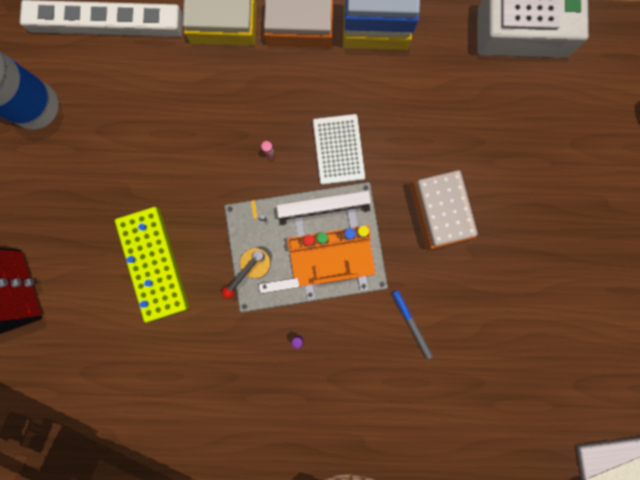

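View pics/scene0.png

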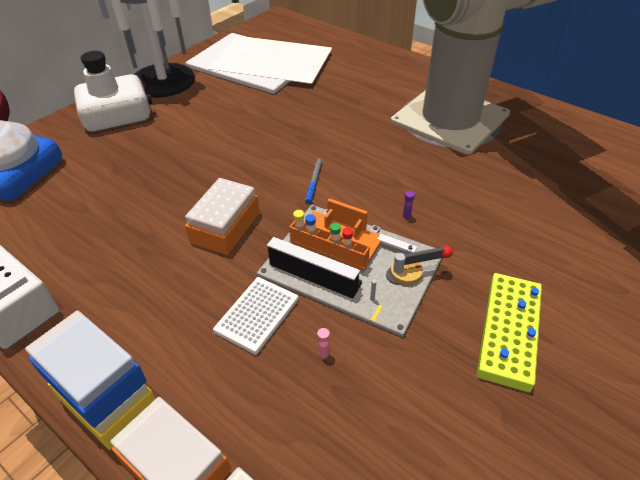

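Top view: the plate has corners at about (225,206), (370,184), (386,288) and (240,311). The cam pivot is near (258,257) and the lever's red ball is at (228,293). The push plate is near (331,275). The real tubes stand in the carriage at (310..364,235). The pink tube (267,148) and purple tube (297,342) are loose decoys to avoid.

```bash
cat > meas.py <<'E'
from h import *
def ball(n,im,box=None,z=0.052):
    h=cv2.cvtColor(im,cv2.COLOR_RGB2HSV);m=(((h[...,0]<5)|(h[...,0]>174))&(h[...,1]>190)&(h[...,2]>90)).astype(np.uint8)
    k,l,s,c=cv2.connectedComponentsWithStats(m);return [(c[i].round(1).tolist(),int(s[i,4]),onplane(n,c[i],z).round(4).tolist()) for i in range(1,k) if 12<s[i,4]<300]
E
python3 - <<'E'
from meas import *
D=np.load('top0.npz');im,d=D['im'],D['d'];P=cloud('top',d)
h=cv2.cvtColor(im,cv2.COLOR_RGB2HSV)
m=((h[...,1]<60)&(abs(P[...,2]-.012)<.006)).astype(np.uint8);m[:175]=0;m[320:]=0;m[:,:215]=0;m[:,395:]=0
c=np.vstack([x for x in cv2.findContours(m,0,2)[0] if len(x)>15]);hull=cv2.convexHull(c)
W=np.array([onplane('top',x[0],.012)[:2] for x in hull]).astype(np.float32)
r=cv2.minAreaRect(W*1000);print('plate rect',r,cv2.boxPoints(r))
b=cv2.boxPoints(r);b=b[np.argsort(b[:,0])]
# forward axis: y axis along long edge (280)
e=[b[3]-b[2],b[1]-b[0]];v=sum(x*np.sign(x[1]) for x in e);v/=np.linalg.norm(v)
yx=v;xx=np.array([v[1],-v[0]]);cen=np.array(r[0]);O=cen-xx*(-27.5)-yx*45
print('O',O,'fwd',xx,'yaw',np.arctan2(xx[1],xx[0]))
np.savez('sep.npz',O=O/1000,xx=xx,yx=yx)
for n in('top','scene'):
  im=np.load(n+'0.npz')['im']
  for q in ball(n,im):
    w=(np.array(q[2][:2])*1000-O);print(n,q,'sep',w@xx,w@yx)
S=lambda uv,z:(lambda w:(w@xx,w@yx))(onplane('top',uv,z)[:2]*1000-O)
print('pivot top', [S((258,257),z) for z in(.052,.065)], P[257,258],'yellow line',S((254,208),.012),'pin',S((263,217),.06))
Q=(P[...,:2]*1000-O);Q=np.stack([Q@xx,Q@yx,P[...,2]*1000],-1)
# push plate: orange points z 60..80
k=(h[...,0]<15)&(h[...,1]>200)&(Q[...,2]>62)&(abs(Q[...,1])<60)&(Q[...,0]<-20)
print('pushplate',k.sum(),np.percentile(Q[k],[2,50,98],axis=0).round(1))
k=(abs(Q[...,1]-130)<60)&(abs(Q[...,0]+40)<90)&(Q[...,2]>44);print('high stuff z', np.percentile(Q[k],[5,50,95],axis=0).round(1))
for nm,uv in dict(marker_near=(397,292),purple=(297,342)).items(): print(nm,S(uv,.01),onplane('top',uv,.01))
im4=cv2.resize(im[170:330,200:410],None,fx=3.8,fy=3.8,interpolation=2);im5=cv2.resize(np.load('scene0.npz')['im'][180:340,250:470],None,fx=3.6,fy=3.6,interpolation=2)
cv2.imwrite('pics/c1.png',im4[:,:,::-1]);cv2.imwrite('pics/c2.png',im5[:,:,::-1])
E
```

```text
plate rect ((553.4508056640625, 97.06438446044922), (231.08316040039062, 278.3899841308594), 10.67796802520752) [[414.11865  212.44054 ]
 [465.70117  -61.128883]
 [692.78296  -18.311768]
 [641.20044  255.25766 ]]
O [588.81260777  57.93904018] fwd [0.9826841  0.18528868] yaw 0.18636563
top ([308.4, 239.8], 77, [0.5487, 0.0882, 0.052]) sep -33.81100751306076 37.169375578227275
top ([3.1, 272.8], 38, [0.4748, 0.6307, 0.052]) sep -5.912250417425739 583.9683203599479
top ([227.1, 292.8], 84, [0.45, 0.2304, 0.052]) sep -104.45387513484013 195.1950441322353
top ([9.5, 313.8], 22, [0.4028, 0.6137, 0.052]) sep -79.81541148121606 580.6034762165573
scene ([347.4, 232.6], 97, [0.5173, 0.0672, 0.052]) sep -68.55834982837693 22.351074618759384
scene ([446.8, 251.6], 93, [0.4481, 0.2301, 0.052]) sep -106.37656148369561 195.25228740638752
pivot top [(np.float64(-50.06231101831305), np.float64(131.2966914265238)), (np.float64(-50.87307022773136), np.float64(129.71327111054904))] [0.51490396 0.17637976 0.06195431] yellow line (np.float64(45.25570831899865), np.float64(129.90221551998093)) pin (np.float64(18.826304884432993), np.float64(110.88925188017265))
pushplate 265 [[-112.1  -37.3   70.3]
 [-107.1   17.    74.5]
 [ -31.4   43.3  933.5]]
high stuff z [[-103.1   71.8   50.1]
 [ -55.5  137.8   62.4]
 [  29.9  186.4   65.9]]
marker_near (np.float64(-153.49957720488584), np.float64(-110.62109870375869)) [ 0.45846784 -0.0792083   0.01      ]
purple (np.float64(-214.88539360392036), np.float64(88.40725468232637)) [0.36126726 0.10499962 0.01      ]
```

View pics/c1.png

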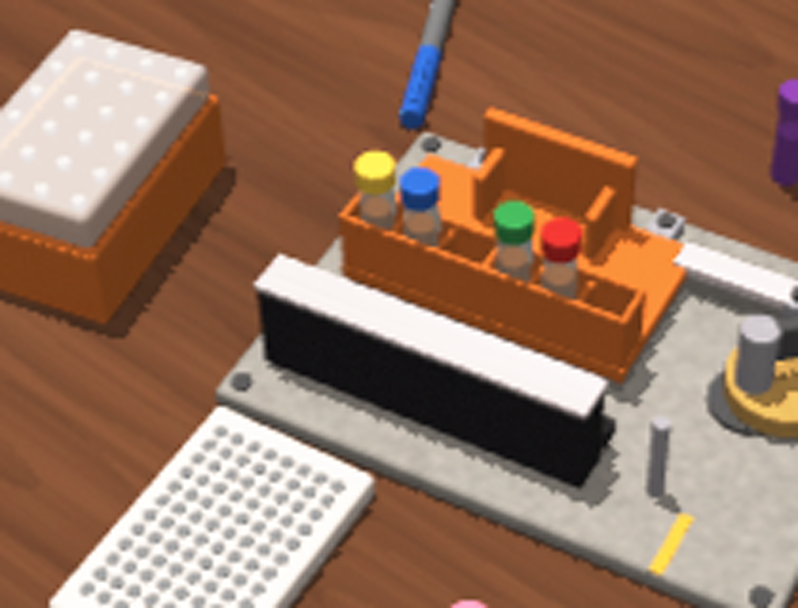

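View pics/c2.png

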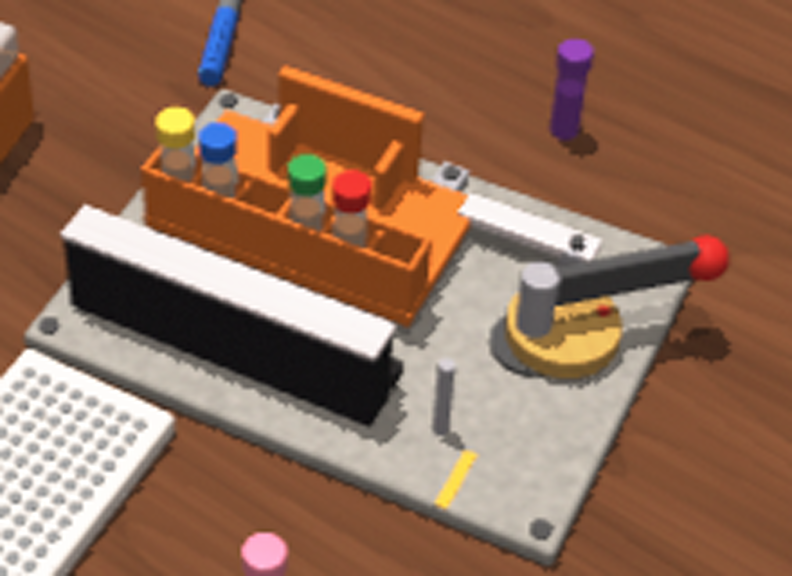

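The crops show red, green, blue and yellow capped tubes in the pockets, and the lever pointing back-left. The plate rectangle came out oversized, so I'll refit the pose from its corners and screws.

```bash
python3 - <<'E'
from meas import *
D=np.load('top0.npz');im,d=D['im'],D['d'];P=cloud('top',d)
# known sep points (mm): plate corners at z12, yellow line y=130 excluded
px=[(225,206,75,185),(370,184,75,-95),(386,288,-130,-95),(240.5,311,-130,185)]
h=cv2.cvtColor(im,cv2.COLOR_RGB2HSV)
wood=((h[...,0]<20)&(h[...,1]>95)).astype(np.uint8)
# refine corners: fit lines on edges by sampling gradient of saturation along normals
sat=cv2.GaussianBlur(h[...,1],(3,3),0).astype(np.float32)
C=np.array([p[:2] for p in px],float);lines=[]
for i in range(4):
    a,b=C[i],C[(i+1)%4];n=np.array([b[1]-a[1],a[0]-b[0]]);n/=np.linalg.norm(n);n*=np.sign(n@((a+b)/2-C.mean(0)))
    pts=[]
    for s in np.linspace(.08,.92,40):
        p=a+s*(b-a);o=np.arange(-5,5.1,.25);q=p+o[:,None]*n
        v=cv2.remap(sat,q[:,0].astype(np.float32)[None],q[:,1].astype(np.float32)[None],1)[0]
        g=np.gradient(v);j=g.argmax()
        if 4<j<len(o)-4 and g[j]>5: pts.append(onplane('top',q[j],.012)[:2]*1000)
    l=cv2.fitLine(np.array(pts,np.float32),cv2.DIST_HUBER,0,.01,.01).ravel();lines.append(l);print(len(pts),l.round(3))
def X(l,m):
    A=np.array([[l[0],-m[0]],[l[1],-m[1]]]);t=np.linalg.solve(A,m[2:]-l[2:]);return l[2:]+t[0]*l[:2]
W=np.array([X(lines[i-1],lines[i]) for i in range(4)]);print(W.round(1),[np.linalg.norm(W[i]-W[i-1]).round(1) for i in range(4)])
S=np.array([p[2:] for p in px],float);Sc=S-S.mean(0);Wc=W-W.mean(0)
yaw=np.arctan2((Sc[:,0]*Wc[:,1]-Sc[:,1]*Wc[:,0]).sum(),(Sc*Wc).sum())
xx=np.array([np.cos(yaw),np.sin(yaw)]);yx=np.array([-xx[1],xx[0]]);O=W.mean(0)-S.mean(0)@np.array([xx,yx])
print('O',O,'yaw',yaw);np.savez('sep.npz',O=O,xx=xx,yx=yx)
T=lambda w:((np.array(w[:2])*1000-O)@xx).round(1),((np.array(w[:2])*1000-O)@yx).round(1)
def T(w): w=np.array(w[:2])*1000-O; return (w@xx).round(1),(w@yx).round(1)
for n in('top','scene'): print(n,[(q[0],T(q[2])) for q in ball(n,np.load(n+'0.npz')['im'])])
print('pivot',T(onplane('top',(258,257),.065)),'line',T(onplane('top',(254,208),.012)),'pin',T(onplane('top',(263,217),.06)))
Q=(P[...,:2]*1000-O);Q=np.stack([Q@xx,Q@yx,P[...,2]*1000],-1)
k=(h[...,0]<15)&(h[...,1]>200)&(Q[...,2]>66)&(Q[...,2]<80)&(abs(Q[...,1])<60)&(Q[...,0]<-20)&(Q[...,0]>-160)
print('pushplate',k.sum(),np.percentile(Q[k],[3,50,97],axis=0).round(1))
for nm,uv in dict(marker=(397,292),purple=(297,342)).items(): print(nm,T(onplane('top',uv,.03)))
st=read_state();print('tool in sep',T(st['tool_pos']),cv2.Rodrigues(st['orientation'])[0].round(3))
E
```

```text
39 [ 1.83000e-01 -9.83000e-01  6.46112e+02  8.50820e+01]
40 [ 9.82000e-01  1.86000e-01  5.63052e+02 -4.36430e+01]
40 [ 1.85000e-01 -9.83000e-01  4.37482e+02  8.24330e+01]
37 [9.83000e-01 1.83000e-01 5.16453e+02 2.33776e+02]
[[615.1 252.2]
 [666.4 -24. ]
 [464.8 -62.3]
 [412.6 214.4]] [np.float32(206.0), np.float32(280.9), np.float32(205.2), np.float32(281.6)]
O [575.02652052  55.89926792] yaw 0.18529709316155987Traceback (most recent call last):
  File "<stdin>", line 26, in <module>
NameError: name 'w' is not defined. Did you mean: 'W'?
```

```bash
cat >> meas.py <<'E'
Z=np.load('sep.npz');O,xx,yx=Z['O'],Z['xx'],Z['yx']
def T(w): w=np.array(w[:2])*1000-O; return float((w@xx).round(1)),float((w@yx).round(1))
E
python3 - <<'E'
from meas import *
D=np.load('top0.npz');im,d=D['im'],D['d'];P=cloud('top',d);h=cv2.cvtColor(im,cv2.COLOR_RGB2HSV)
for n in('top','scene'): print(n,[(q[0],T(q[2])) for q in ball(n,np.load(n+'0.npz')['im'])])
print('pivot',T(onplane('top',(258,257),.065)),'line',T(onplane('top',(254,208),.012)),'pin',T(onplane('top',(263,217),.06)))
Q=(P[...,:2]*1000-O);Q=np.stack([Q@xx,Q@yx,P[...,2]*1000],-1)
k=(h[...,0]<15)&(h[...,1]>200)&(Q[...,2]>66)&(Q[...,2]<80)&(abs(Q[...,1])<60)&(Q[...,0]<-20)&(Q[...,0]>-160)
print('pushplate',k.sum(),np.percentile(Q[k],[3,50,97],axis=0).round(1))
for nm,uv in dict(marker=(397,292),purple=(297,342),rackfr=(158,208),rackbr=(186,308)).items(): print(nm,T(onplane('top',uv,.03)))
# brass disc centre
m=((h[...,0]>15)&(h[...,0]<28)&(h[...,1]>110)&(h[...,2]>120)).astype(np.uint8);m[:235]=0;m[285:]=0;m[:,:230]=0;m[:,280:]=0
(c,r)=cv2.minEnclosingCircle(cv2.findNonZero(m));print('disc',c,r,T(onplane('top',c,.027)))
st=read_state();print('tool in sep',T(st['tool_pos']),cv2.Rodrigues(st['orientation'])[0].round(3))
E
```

```text
top [([308.4, 239.8], (-19.9, 36.6)), ([3.1, 272.8], (7.4, 583.4)), ([227.1, 292.8], (-90.7, 194.5)), ([9.5, 313.8], (-66.5, 580.0))]
scene [([347.4, 232.6], (-54.7, 21.7)), ([446.8, 251.6], (-92.7, 194.6))]
pivot (-37.1, 129.1) line (59.0, 129.4) pin (32.6, 110.4)
pushplate 182 [[-98.2 -37.9  70.8]
 [-94.8  -1.   73.7]
 [-91.5  35.3  76.8]]
marker (-138.4, -108.4)
purple (-198.7, 86.2)
rackfr (84.0, 302.7)
rackbr (-106.2, 276.5)
disc (254.62820434570312, 262.3717956542969) 15.343001365661621 (-43.5, 141.3)
tool in sep (-282.7, 574.5) [[-0.948  0.319 -0.001]
 [ 0.319  0.948 -0.002]
 [ 0.    -0.002 -1.   ]]
```

```bash
cat > plan.py <<'E'
from meas import *
st=read_state();R=cv2.Rodrigues(st['orientation'])[0];p0=st['tool_pos']*1000
def slide(sx,sy,z,): # sep mm, tool mm for TCP
    w=np.append(O+xx*sx+yx*sy,z);return (R.T@(w-p0)).round(1).tolist()
S2=np.array([xx,yx]);tx=S2@R[:2,0];ty=S2@R[:2,1];A=np.array([-36.,130.])
def fing(th,gap=0,r=52):
    n=np.array([-np.sin(th),np.cos(th)]);s=7.5*abs(n@tx)+17.5*abs(n@ty);return A+r*np.array([np.cos(th),np.sin(th)])+n*(4+s+gap)
E
python3 - <<'E'
from plan import *
print('t',st['t'],T(st['tool_pos']),p0)
s=fing(2.29,12);print('start',s,slide(*s,404),slide(*s,232))
Q=cloud('top',np.load('top0.npz')['d']);print('arm z',Q[287,270:296:5,2])
E
```

```text
t 0.1 (-282.7, 574.5) [191.3436511  568.45814222 403.7866964 ]
start [-96.58930914 146.06291848] [-371.6, -283.0, 0.2] [-371.6, -282.7, 172.2]
arm z [0.02826343 0.03014816 0.03178084 0.93346458 0.03371158 0.0122877 ]
```

Request:
servo_tool([
  {"slide": [-25,-19,0],"dr": [0,0,0],"jaw": 1},
  {"slide": [-55,-42,0],"dr": [0,0,0],"jaw": 1},
  {"slide": [-90,-68,0],"dr": [0,0,0],"jaw": 1},
  {"slide": [-125,-95,0],"dr": [0,0,0],"jaw": 1},
  {"slide": [-160,-122,0],"dr": [0,0,0],"jaw": 1},
  {"slide": [-195,-148,0],"dr": [0,0,0],"jaw": 1},
  {"slide": [-230,-175,0],"dr": [0,0,0],"jaw": 1},
  {"slide": [-265,-202,0],"dr": [0,0,0],"jaw": 1},
  {"slide": [-300,-228,0],"dr": [0,0,0],"jaw": 1},
  {"slide": [-330,-251,0],"dr": [0,0,0],"jaw": 1},
  {"slide": [-355,-270,0],"dr": [0,0,0],"jaw": 1},
  {"slide": [-371.6,-283,0],"dr": [0,0,0],"jaw": 1},
  {"slide": [-371.6,-283,30],"dr": [0,0,0],"jaw": 1},
  {"slide": [-371.6,-283,60],"dr": [0,0,0],"jaw": 1},
  {"slide": [-371.6,-283,90],"dr": [0,0,0],"jaw": 1},
  {"slide": [-371.6,-283,90],"dr": [0,0,0],"jaw": 1},
])

```text
t: 1.7
tool_pos: [0.4513, 0.1811, 0.3098]
orientation: [-0.507, -3.092, 0.006]
force: [-1.0, -0.1, -0.5]
opening: 0.0006
gripper_force: 0.0
```

```bash
python3 - <<'E'
from plan import *
print(st['t'],T(st['tool_pos']),p0,R.round(3).tolist(),st['opening'])
s=fing(2.29,12);print('start',slide(*s,232))
im,d=read_camera('scene');cv2.imwrite('pics/s1.png',im[:,:,::-1])
E
```

```text
1.7 (-98.5, 145.9) [451.344687   181.14446981 309.8142644 ] [[-0.948, 0.319, -0.008], [0.319, 0.948, -0.002], [0.007, -0.005, -1.0]] 0.0006010555262084877
start [-2.1, 1.5, 77.8]
```

View pics/s1.png

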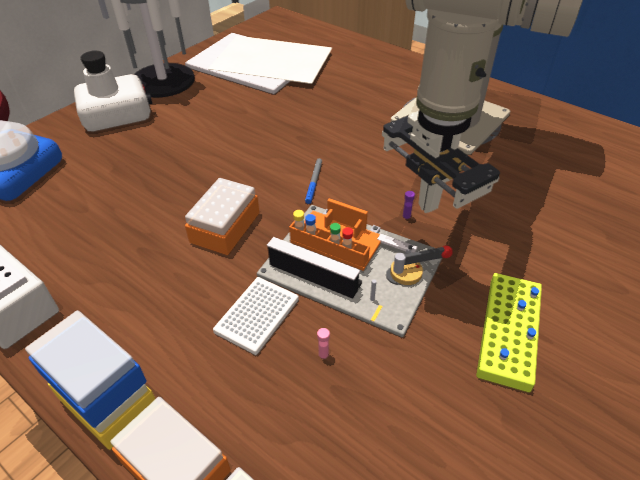

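The closed fingers (tips at about 430,208) hang behind the lever, clear of the purple decoy (409,205). Next I descend.

Request:
servo_tool([
  {"slide": [0,0,25],"dr": [0,0,0],"jaw": 1},
  {"slide": [0,0,50],"dr": [0,0,0],"jaw": 1},
  {"slide": [0,0,70],"dr": [0,0,0],"jaw": 1},
  {"slide": [0,0,80],"dr": [0,0,0],"jaw": 1},
  {"slide": [0,0,80],"dr": [0,0,0],"jaw": 1},
  {"slide": [0,0,80],"dr": [0,0,0],"jaw": 1},
])

```text
t: 2.35
tool_pos: [0.454, 0.1821, 0.2363]
orientation: [0.508, 3.099, 0.001]
force: [-0.5, 0.1, 0.4]
opening: 0.0002
gripper_force: 0.0
```

```bash
python3 - <<'E'
from plan import *
print(st['t'],T(st['tool_pos']),p0,st['force'])
for th in np.append(2.29,np.arange(2.2,-.01,-.12)): print(round(th,2),fing(th,0).round(),slide(*fing(th,0),p0[2]))
E
```

```text
2.35 (-95.7, 146.3) [454.03469655 182.11130105 236.31732428] [-0.53271192  0.07367669  0.37810478]
2.29 [-88. 154.] [-3.4, 10.6, 0.0]
2.2 [-85. 158.] [-3.2, 15.7, 0.0]
2.08 [-81. 164.] [-3.8, 22.7, 0.0]
1.96 [-76. 170.] [-5.4, 29.7, 0.0]
1.84 [-71. 174.] [-8.1, 36.7, 0.0]
1.72 [-64. 178.] [-11.9, 43.3, 0.1]
1.6 [-57. 181.] [-16.7, 49.5, 0.1]
1.48 [-49. 183.] [-22.5, 55.0, 0.1]
1.36 [-41. 184.] [-29.1, 59.7, 0.1]
1.24 [-33. 184.] [-36.5, 63.4, 0.1]
1.12 [-25. 182.] [-44.5, 66.0, 0.1]
1.0 [-18. 181.] [-50.7, 67.5, 0.1]
0.88 [-14. 179.] [-55.1, 68.6, 0.2]
0.76 [-10. 178.] [-59.8, 69.4, 0.2]
0.64 [ -5. 175.] [-64.9, 69.7, 0.2]
0.52 [ -1. 173.] [-70.2, 69.5, 0.2]
0.4 [  4. 169.] [-75.7, 68.6, 0.2]
0.28 [  8. 165.] [-81.3, 67.0, 0.2]
0.16 [ 12. 160.] [-86.9, 64.7, 0.2]
0.04 [ 15. 155.] [-92.4, 61.5, 0.2]
```

Request:
servo_tool([
  {"slide": [-3.4,10.6,0],"dr": [0,0,0],"jaw": 1},
  {"slide": [-3.2,16,0],"dr": [0,0,0],"jaw": 1},
  {"slide": [-4,23,0],"dr": [0,0,0],"jaw": 1},
  {"slide": [-5.5,30,0],"dr": [0,0,0],"jaw": 1},
  {"slide": [-8,37,0],"dr": [0,0,0],"jaw": 1},
  {"slide": [-12,43.5,0],"dr": [0,0,0],"jaw": 1},
  {"slide": [-17,49.5,0],"dr": [0,0,0],"jaw": 1},
  {"slide": [-22.5,55,0],"dr": [0,0,0],"jaw": 1},
  {"slide": [-22.5,55,0],"dr": [0,0,0],"jaw": 1},
])

```text
t: 3.25
tool_pos: [0.493, 0.2274, 0.2347]
orientation: [0.508, 3.1, 0.001]
force: [-0.9, 0.2, 0.5]
opening: 0.0005
gripper_force: 0.2
```

```bash
python3 - <<'E'
from plan import *
print(st['t'],T(st['tool_pos']),p0,st['force'])
im,d=read_camera('scene');print([(q[0],T(q[2])) for q in ball('scene',im)]);cv2.imwrite('pics/s2.png',im[150:390,240:560,::-1])
for th in np.arange(1.48,-.1,-.12): print(round(th,2),slide(*fing(th,0),p0[2]))
E
```

```text
3.25 (-49.0, 183.7) [492.97076048 227.43356502 234.7064793 ] [-0.90505163  0.15622714  0.50585067]
[([347.3, 232.6], (-54.8, 21.6)), ([446.6, 280.3], (-30.5, 215.0))]
1.48 [-0.0, -0.3, -0.0]
1.36 [-6.7, 4.4, 0.0]
1.24 [-14.1, 8.1, 0.0]
1.12 [-22.0, 10.7, 0.0]
1.0 [-28.2, 12.2, 0.0]
0.88 [-32.7, 13.3, 0.0]
0.76 [-37.4, 14.0, 0.0]
0.64 [-42.4, 14.3, 0.0]
0.52 [-47.7, 14.1, 0.0]
0.4 [-53.2, 13.2, 0.0]
0.28 [-58.8, 11.7, 0.0]
0.16 [-64.5, 9.3, 0.0]
0.04 [-70.0, 6.1, 0.0]
-0.08 [-75.3, 2.1, 0.0]
```

View pics/s2.png

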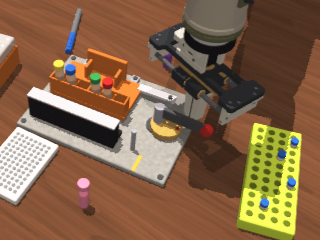

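The lever has turned to the left as planned: the ball at crop (206,130) corresponds to about 1.5 rad, and the tubes are untouched. I'll push on round to about 0.

Request:
servo_tool([
  {"slide": [-7,4.5,0],"dr": [0,0,0],"jaw": 1},
  {"slide": [-14,8,0],"dr": [0,0,0],"jaw": 1},
  {"slide": [-22,10.5,0],"dr": [0,0,0],"jaw": 1},
  {"slide": [-28,12,0],"dr": [0,0,0],"jaw": 1},
  {"slide": [-33,13,0],"dr": [0,0,0],"jaw": 1},
  {"slide": [-37.5,14,0],"dr": [0,0,0],"jaw": 1},
  {"slide": [-42.5,14,0],"dr": [0,0,0],"jaw": 1},
  {"slide": [-47.5,14,0],"dr": [0,0,0],"jaw": 1},
  {"slide": [-53,13,0],"dr": [0,0,0],"jaw": 1},
  {"slide": [-59,11.5,0],"dr": [0,0,0],"jaw": 1},
  {"slide": [-64.5,9,0],"dr": [0,0,0],"jaw": 1},
  {"slide": [-70,6,0],"dr": [0,0,0],"jaw": 1},
  {"slide": [-72,5,0],"dr": [0,0,0],"jaw": 1},
  {"slide": [-72,5,0],"dr": [0,0,0],"jaw": 1},
])

```text
t: 4.7
tool_pos: [0.5625, 0.2087, 0.2348]
orientation: [0.508, 3.1, 0.002]
force: [-1.2, 3.1, -0.1]
opening: 0.0007
gripper_force: 1.3
```

```bash
python3 - <<'E'
from plan import *
print(st['t'],T(st['tool_pos']),p0,st['force'])
for n in('scene','top'):
  im,d=read_camera(n)
  for q in ball(n,im):
    b=np.array(T(q[2]));print(n,q[:2],b,np.arctan2(*(b-A)[::-1]))
c=T(st['tool_pos']);print('retreat +y 60',slide(c[0]-5,c[1]+40,p0[2]),'up, then behind',slide(-140,0,p0[2]))
E
```

```text
4.7 (15.9, 152.5) [562.51074812 208.7180612  234.79282578] [-1.19759614  3.11301535 -0.10865549]
scene ([347.3, 232.6], 96) [-54.8  21.6] -1.742519924407431
scene ([381.2, 296.0], 121) [ 49.1 132.5] 0.02936875662488973
top ([308.3, 239.8], 76) [-19.9  36.7] -1.3999175506088062
top ([3.5, 273.2], 19) [  6.6 582.9] 1.477011760739798
top ([9.3, 291.3], 15) [-27.  576.1] 1.5506242146573521
top ([27.8, 308.3], 40) [-62.1 547.1] 1.6332897669980382
retreat +y 60 [23.9, 32.5, 0.0] up, then behind [61.5, -209.2, -0.2]
```

Request:
servo_tool([
  {"slide": [-62,22,0],"dr": [0,0,0],"jaw": 1},
  {"slide": [12,16,0],"dr": [0,0,0],"jaw": 1},
  {"slide": [24,32,0],"dr": [0,0,0],"jaw": 1},
  {"slide": [24,32,-35],"dr": [0,0,0],"jaw": 1},
  {"slide": [24,32,-75],"dr": [0,0,0],"jaw": 1},
  {"slide": [24,32,-110],"dr": [0,0,0],"jaw": 1},
])

```text
t: 5.4
tool_pos: [0.5498, 0.2468, 0.3467]
orientation: [0.507, 3.099, 0.0]
force: [0.4, 0.9, 0.6]
opening: 0.0003
gripper_force: 0.0
```

I mistyped the first row: it moved the fingers forward before they retreated. I need to check that nothing was disturbed.

```bash
python3 - <<'E'
from plan import *
print(st['t'],T(st['tool_pos']),p0,st['force'])
for n in('scene','top'):
  im,d=read_camera(n)
  for q in ball(n,im):
    b=np.array(T(q[2]));print(n,q[:2],b,np.arctan2(*(b-A)[::-1]))
  if n=='scene': cv2.imwrite('pics/s3.png',cv2.resize(im[150:390,180:560,::-1],None,fx=2,fy=2))
print(slide(-130,0,p0[2]))
E
```

```text
5.4 (10.4, 192.2) [549.78044441 246.76484796 346.68538406] [0.37360737 0.90368534 0.55521617]
scene ([347.3, 232.6], 96) [-54.8  21.6] -1.742519924407431
scene ([372.6, 292.2], 114) [ 48.6 117.2] -0.15016132926381506
top ([258.3, 207.7], 56) [ 51.9 117. ] -0.14683096331824233
top ([308.4, 239.8], 77) [-19.9  36.6] -1.4000969691792664
[28.7, -236.3, -0.1]
```

View pics/s3.png

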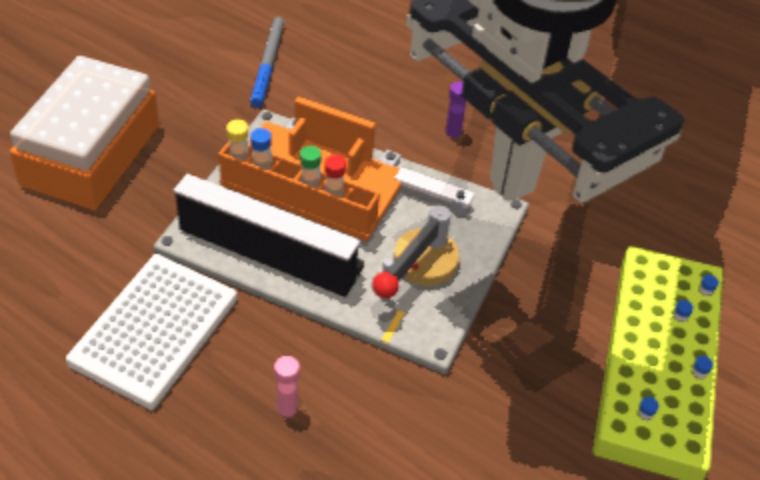

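The slip only took the cam onto its stop: the ball at crop (385,285) puts it at -0.15 rad, within tolerance. The carriage is still back, the tubes are standing and the other things haven't moved. Next I go behind the push plate at height and turn square to it.

Request:
servo_tool([
  {"slide": [2,-15,0],"dr": [0,0,-0.03],"jaw": 1},
  {"slide": [5,-40,0],"dr": [0,0,-0.08],"jaw": 1},
  {"slide": [9,-70,0],"dr": [0,0,-0.15],"jaw": 1},
  {"slide": [12,-100,0],"dr": [0,0,-0.22],"jaw": 1},
  {"slide": [16,-130,0],"dr": [0,0,-0.29],"jaw": 1},
  {"slide": [20,-160,0],"dr": [0,0,-0.36],"jaw": 1},
  {"slide": [23,-190,0],"dr": [0,0,-0.43],"jaw": 1},
  {"slide": [26,-215,0],"dr": [0,0,-0.48],"jaw": 1},
  {"slide": [28,-230,0],"dr": [0,0,-0.51],"jaw": 1},
  {"slide": [28.5,-236,0],"dr": [0,0,-0.51],"jaw": 1},
  {"slide": [28.5,-236,0],"dr": [0,0,-0.51],"jaw": 1},
  {"slide": [28.5,-236,0],"dr": [0,0,-0.51],"jaw": 1},
])

```text
t: 6.7
tool_pos: [0.4475, 0.0323, 0.3449]
orientation: [-0.289, 3.128, 0.0]
force: [0.3, 0.8, 0.4]
opening: 0.0007
gripper_force: 0.0
```

```bash
python3 - <<'E'
from plan import *
print(st['t'],T(st['tool_pos']),p0,tx,ty)
print('down',slide(-130,0,230),'contact',slide(-107,0,230),'home',slide(-72,0,230))
E
```

```text
6.7 (-129.7, 0.3) [447.47543937  32.29093603 344.86058764] [-9.99999315e-01  9.29906494e-04] [9.29937523e-04 9.99999567e-01]
down [0.4, -0.3, 114.9] contact [-22.6, -0.3, 114.9] home [-57.6, -0.2, 114.9]
```

Request:
servo_tool([
  {"slide": [0,0,25],"dr": [0,0,0],"jaw": 1},
  {"slide": [0,0,55],"dr": [0,0,0],"jaw": 1},
  {"slide": [0,0,85],"dr": [0,0,0],"jaw": 1},
  {"slide": [0,0,105],"dr": [0,0,0],"jaw": 1},
  {"slide": [0,0,115],"dr": [0,0,0],"jaw": 1},
  {"slide": [0,0,115],"dr": [0,0,0],"jaw": 1},
  {"slide": [-8,0,115],"dr": [0,0,0],"jaw": 1},
  {"slide": [-14,0,115],"dr": [0,0,0],"jaw": 1},
  {"slide": [-18,0,115],"dr": [0,0,0],"jaw": 1},
  {"slide": [-20,0,115],"dr": [0,0,0],"jaw": 1},
  {"slide": [-22,0,115],"dr": [0,0,0],"jaw": 1},
  {"slide": [-24,0,115],"dr": [0,0,0],"jaw": 1},
  {"slide": [-26,0,115],"dr": [0,0,0],"jaw": 1},
  {"slide": [-28,0,115],"dr": [0,0,0],"jaw": 1},
])

```text
t: 8.1
tool_pos: [0.4747, 0.0371, 0.2297]
orientation: [0.29, -3.128, 0.0]
force: [-2.5, -0.4, 1.7]
opening: 0.0008
gripper_force: 1.6
```

Request:
servo_tool([
  {"slide": [-2,0,0],"dr": [0,0,0],"jaw": 1},
  {"slide": [-4,0,0],"dr": [0,0,0],"jaw": 1},
  {"slide": [-6,0,0],"dr": [0,0,0],"jaw": 1},
  {"slide": [-8,0,0],"dr": [0,0,0],"jaw": 1},
  {"slide": [-10,0,0],"dr": [0,0,0],"jaw": 1},
  {"slide": [-12,0,0],"dr": [0,0,0],"jaw": 1},
  {"slide": [-14,0,0],"dr": [0,0,0],"jaw": 1},
  {"slide": [-16,0,0],"dr": [0,0,0],"jaw": 1},
  {"slide": [-18,0,0],"dr": [0,0,0],"jaw": 1},
  {"slide": [-20,0,0],"dr": [0,0,0],"jaw": 1},
  {"slide": [-22,0,0],"dr": [0,0,0],"jaw": 1},
  {"slide": [-24,0,0],"dr": [0,0,0],"jaw": 1},
  {"slide": [-25,0,0],"dr": [0,0,0],"jaw": 1},
  {"slide": [-26,0,0],"dr": [0,0,0],"jaw": 1},
  {"slide": [-26,0,0],"dr": [0,0,0],"jaw": 1},
])

```text
t: 9.6
tool_pos: [0.5004, 0.042, 0.2297]
orientation: [-0.291, 3.128, 0.0]
force: [-1.7, -1.0, -0.9]
opening: 0.0003
gripper_force: 0.8
```

```bash
python3 - <<'E'
from plan import *
print(st['t'],T(st['tool_pos']),st['force'],st['gripper_force'])
E
```

```text
9.6 (-75.9, 0.1) [-1.68156157 -1.00882308 -0.86368729] 0.8030214719474316
```

Still free, so I'll creep to the hard stop, watching the force.

Request:
servo_tool([
  {"slide": [-1,0,0],"dr": [0,0,0],"jaw": 1},
  {"slide": [-2,0,0],"dr": [0,0,0],"jaw": 1},
  {"slide": [-3,0,0],"dr": [0,0,0],"jaw": 1},
  {"slide": [-4,0,0],"dr": [0,0,0],"jaw": 1},
  {"slide": [-5,0,0],"dr": [0,0,0],"jaw": 1},
  {"slide": [-5,0,0],"dr": [0,0,0],"jaw": 1},
])

```text
t: 10.2
tool_pos: [0.5035, 0.0425, 0.2296]
orientation: [0.29, -3.121, 0.001]
force: [-20.8, -4.3, 15.5]
opening: 0.0005
gripper_force: 10.4
```

The force has risen to 21 N at the expected 35 mm, so this is the hard stop. Backing straight off, then up.

Request:
servo_tool([
  {"slide": [-5,0,0],"dr": [0,0,0],"jaw": 1},
  {"slide": [0,0,0],"dr": [0,0,0],"jaw": 1},
  {"slide": [10,0,0],"dr": [0,0,0],"jaw": 1},
  {"slide": [25,0,0],"dr": [0,0,0],"jaw": 1},
  {"slide": [40,0,0],"dr": [0,0,0],"jaw": 1},
  {"slide": [45,0,-30],"dr": [0,0,0],"jaw": 1},
  {"slide": [45,0,-70],"dr": [0,0,0],"jaw": 1},
  {"slide": [45,0,-110],"dr": [0,0,0],"jaw": 1},
  {"slide": [45,0,-110],"dr": [0,0,0],"jaw": 1},
  {"slide": [45,0,-110],"dr": [0,0,0],"jaw": 1},
])

```text
t: 11.2
tool_pos: [0.4616, 0.0346, 0.3415]
orientation: [-0.29, 3.123, -0.001]
force: [0.8, -0.0, -1.3]
opening: 0.0007
gripper_force: 0.0
```

```bash
python3 - <<'E'
from plan import *
print(st['t'],T(st['tool_pos']),st['force'])
im,d=read_camera('scene');cv2.imwrite('pics/s4.png',cv2.resize(im[150:390,180:560,::-1],None,fx=2,fy=2))
for q in ball('scene',im,z=.09):print(q[0],T(q[2]))
for q in ball('scene',np.load('scene0.npz')['im'],z=.09):print('before',q[0],T(q[2]))
E
```

```text
11.2 (-115.4, -0.0) [ 0.7700668  -0.00809464 -1.27754063]
[338.0, 245.9] (14.9, 37.2)
[372.6, 292.2] (77.2, 127.2)
before [347.4, 232.6] (-20.1, 37.3)
before [446.8, 251.6] (-56.0, 200.3)
```

View pics/s4.png

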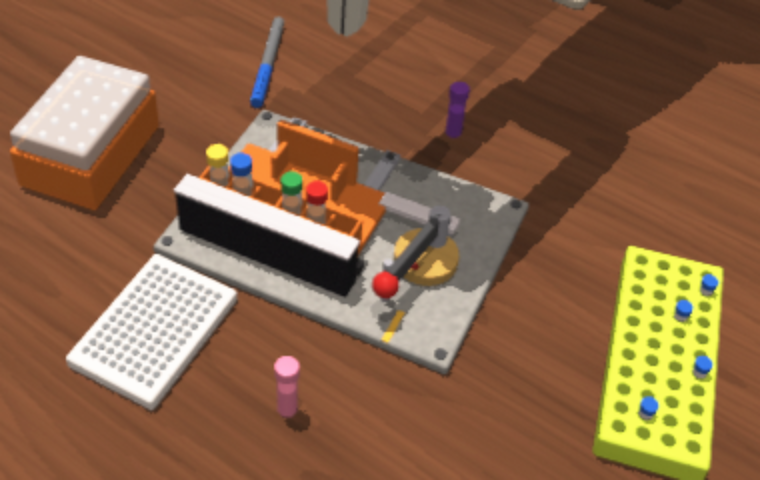

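The carriage is at the magnet bar: the red cap at crop (316,192) moved 35.0 mm. All four tubes stand, the lever is by its pin, the other things are unmoved and the robot is clear.

```bash
python3 -c "
from plant import *
print(close_job())"
```

```text
the job is handed in; nothing more can be done
None
```

Job handed in: the cam is at its low point (about -0.15 rad, against the stop pin after a mistyped move pushed it on from 0.03), the carriage is fully home (35 mm), all four tubes are standing, and in the last picture the other bench items look unmoved; the judge's verdict was not shown.

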